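Hang the ear defenders on the salon rail

ROBOT

A 6-joint arm with a two-finger parallel gripper is mounted at the origin on the work surface. World frame = base frame: x ahead of the robot, y to its left, z up, the work surface at z = 0. Lengths are in mm, angles in rad, forces in N, time in s.
With the tool pointing down it reaches from about 275 to 750 mm from the base axis. Payload 10.2 kg.
Tool frame: the origin (TCP) lies between the finger pads; the fingertips stand 11 mm ahead of it and the grasp point (between the pads) lies 8 mm behind it; z points along the fingers, y is the line along which they close (so a half turn about z gives the same grasp; the last joint's range is limited). The gripper opens to 85 mm and grips with 20 to 120 N. Pads are 22 mm wide; open, the fingers measure 114 mm over their backs; the gripper's body (76 mm by 85 mm) begins 54 mm behind the grasp point. The pads swing forward as they close: fully open they stand 13 mm farther back than shut.
Start: joints at [-1.505, 0.313, 1.498, -0, 1.331, -0.223], TCP at [149.508, -503.268, 242.294] pointing down, gripper open.
Joint ranges: [-2.94, 2.94], [-0.97, 2.17], [0.19, 2.56], [-1.23, 4.37], [0.02, 3.11], [-2.88, 2.88]. Speed limits (rad/s): [2.39, 2.39, 3.01, 3.14, 3.14, 3.14].

INTERFACE

Orientations are given as a unit quaternion [w, x, y, z].
In Python, from rig import sense, eyes, finish_job gives the robot as it stands.
- The arm moves only by the shell command python3 -m jog 'ROWS' [FORCE]. ROWS is JSON, a list of rows, each a list of 7 numbers: the shift along the tool's x, y, z in m, then the turn, a rotation vector about the tool's x, y, z in rad, then the finger opening in m, from 0 to 0.0854. In form: [[dx, dy, dz, rx, ry, rz, gripper], ...]. A call has 1 to 5 rows; each row shifts and turns the commanded pose from where the row before left it, along the tool's axes as they then stand; what a row does not reach is not made up. A row lasts 1/10 s, in which the tool goes at most 50 mm and 8.59 degrees, less where a joint would pass 70% of its speed; a pose out of reach is approached as far as the arm can. A call is refused whole if a number of a shift passes 0.05 or a number of a turn 0.15, either way. A call with a gripper value outside its range is refused whole. The fingers move at their own pace and stop on an object; FORCE is the grip in N (left out, the last holds). Time passes only in rows, so rows that do not move let the fingers close. It gives the time, the measured TCP pose, the force, the opening and the grip force at its end, in the units of the state.
- sense(): the state, without advancing time (a new reading comes with each control period).
- eyes.capture(name): name is "scene" or "top" or "wrist"; returns the picture (384x512x3 uint8, red, green, blue); there is no depth.
- eyes.calibration(name): a dict with "fx", "fy", "cx", "cy" (pixels), "cam_to_world" (4x4, takes a point from camera to world coordinates); the wrist camera has in their place "mount" (4x4, takes a point from camera to tool coordinates, whose origin is the TCP and whose axes are the flange's). Camera axes: x right, y down, z forward; pixel columns grow to the right and rows downward; lengths in mm; the calibration is good to about 2 mm. A picture is of the moment at which its call begins: read the wrist's pose just before it. calibration takes no time and is no camera call.
- finish_job(): hands the job in; it is judged then, once.
The state is a dict: "time_s": time; "joints": joint angles; "dq": joint speeds; "tau": joint torques, N m; "eef_pos": TCP position; "ee_rot": TCP orientation; "force": force on the tool from outside, world axes, zero at the start; "wrist_torque": the same for the moment, N m; "grip_width": opening from 0.0 (shut) to 1.0 (fully open); "grip_force": force on a finger pad.
Only numpy, scipy, OpenCV 4.12 (cv2) and the standard library are available. Lean on these libraries where they do the work, as an engineer would, in place of code of your own. Each camera call takes 0.05 s, during which the arm holds its last target. There are 200 camera calls.

TASK

The blow-drying is over: take the blue ear defenders and hang them on the steel bar of the rail, headband over the bar near its middle and square to it, with one ear cup hanging on each side. Lower them onto the bar rather than dropping them, and leave the yellow ear defenders standing where they are.

Things in the scene. Friction and masses are not known exactly. Their poses are not given: they have to be found in the camera images.
- blue_band (a point): Blue ear defenders, loose, upright on their 2 cups, 150 mm tall, 179 long (x, cup to cup), about 220 g. Point: middle of the grey headband pad at the top, 142 above the foot; pad 36 wide (y), 16 thick, level part 36 long (x). Cups 62 wide (y), 70 high, 84 gap between. Symmetric. Grip the pad across y from above, fingertips not below its underside (8 under the point), where the bar must lie.
- yellow_band (a point): Yellow ear defenders, otherwise the same as the blue ones and standing likewise; the point is again the middle of the headband pad, 142 mm above the foot. Not to be moved.
- rail_mid (a point): Fixed hanging rail: level steel bar 20 mm thick, 240 long, on two posts 230 apart, black end caps 24 thick, green base 100 x 260 x 12. Point: middle of the bar on its axis, 155 above the table. Its y runs along the bar, x across, z up. Pad resting on the bar: pad's middle 18 above this point, its y along the bar.
Not all that is in view belongs to the job. Leave any orange look-alike of the part that bears blue_band alone.

How it is judged (in metres and radians):
At the end, for the whole second after the job is handed in: Blue pair on the bar: pad's middle within 20 mm of the bar's axis sideways, 70 mm of its middle along it, 10 to 30 mm above the axis; upright within 15 degrees, square to the bar within 17 degrees, at rest. Yellow pair upright (8 degrees) and within 20 mm of its start (x of blue_band in the frame of rail_mid between -0.02 and 0.02 m and y of blue_band in the frame of rail_mid between -0.07 and 0.07 m and z of blue_band in the frame of rail_mid between 0.01 and 0.03 m and angle between blue_band's own z axis and vertical below 0.26 rad and angle between the y axis of blue_band and the y axis of rail_mid, either way round below 0.3 rad and linear speed of blue below 0.04 m/s and angular speed of blue below 0.4 rad/s and distance of yellow_band from where it was at the start of the episode below 0.02 m and angle between yellow_band's own z axis and vertical below 0.15 rad); the robot touches nothing.
It fails at once if the blue ear defenders are dropped (falling out of the fingers' hold faster than 0.8 m/s, a fall of over 30 mm) (contact force between blue and the fingers below 0.05 N and linear speed of blue above 0.8 m/s).
It fails at once if the yellow ear defenders are moved by more than 20 mm (distance of yellow_band from where it was at the start of the episode above 0.02 m).
It also fails if it takes over 51 s, if anything falls off the work surface, if the arm or the gripper's body presses on something with over 40 N, if the wrist force passes 120 N, or if a joint passes its speed limit or range.

## Working session

There is one attempt and no reset: what is moved stays moved. The work goes in short steps, Python scripts to look and compute and a shell command to move; the robot and the scene stay as the last step left them, time stands still between calls to the robot, and variables do not carry over. Pictures are saved under pics/ and viewed, at most 10 in all, crops included, and the job is handed in when it is done.

```bash
mkdir -p pics && python3 - <<'E'
from rig import sense, eyes
import cv2,numpy as np
np.set_printoptions(precision=4,suppress=True)
s=sense();print(s)
for n in("scene","top"):
    im=eyes.capture(n);cv2.imwrite(f"pics/{n}0.png",im[:,:,::-1]);c=eyes.calibration(n);print(n,c['fx'],c['cx'],c['cy'],np.array(c['cam_to_world']))
print(eyes.calibration("wrist"))
E
```

```text
{'time_s': 0.0, 'joints': array([-1.5054,  0.3134,  1.4985, -0.    ,  1.331 , -0.2234]), 'dq': array([-0.0009,  0.    ,  0.0014, -0.0012,  0.0001, -0.002 ]), 'tau': array([ -0.0004, -41.227 , -25.9745,  -0.0002,   0.0041,  -0.    ]), 'eef_pos': array([ 149.4804, -503.0073,  241.7311]), 'ee_rot': array([-0.0007,  0.9896,  0.1439,  0.    ]), 'force': array([-0.3341,  0.1665, -0.5558]), 'wrist_torque': array([-0.0118, -0.0489,  0.0374]), 'grip_force': 0.0, 'grip_width': 0.997921016673142}
scene 382.07552329617545 257.867548691439 189.59374356245124 [[   0.2277    0.6466   -0.7281 1207.2747]
 [   0.9735   -0.1349    0.1847 -106.8651]
 [   0.0212   -0.7508   -0.6602  809.426 ]
 [   0.        0.        0.        1.    ]]
top 450.08664227677957 260.36793077947124 194.1185200339248 [[  -0.0183   -0.996     0.0875  378.1098]
 [  -0.9997    0.0166   -0.0196   93.5219]
 [   0.0181   -0.0879   -0.996  1377.5204]
 [   0.        0.        0.        1.    ]]
{'fx': 316.80977082239923, 'fy': 316.80977082239923, 'cx': 259.76018532511694, 'cy': 193.92698268413253, 'mount': array([[   0.0004,   -0.9475,   -0.3198,   82.6178],
       [   1.    ,    0.0004,    0.0001,   -0.3457],
       [  -0.    ,   -0.3198,    0.9475, -131.6937],
       [   0.    ,    0.    ,    0.    ,    1.    ]])}
```

View pics/top0.png

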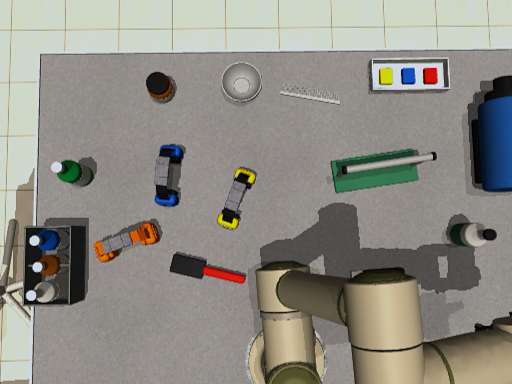

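View pics/scene0.png

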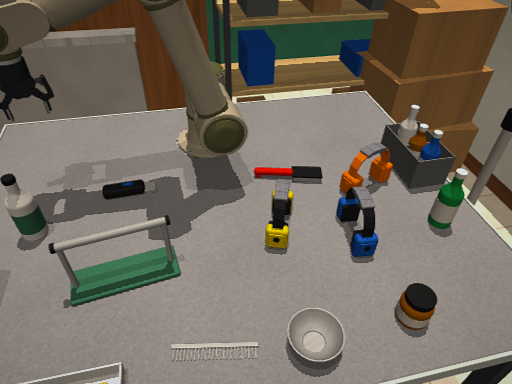

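The top view shows the blue pair with cups at about (171,153) and (166,198), and the yellow pair centred near (237,198). The orange look-alike is at (127,241). The bar's end caps are near (347,170) and (433,156). The scene view shows all of them upright.

```bash
cat > h.py <<'E'
from rig import sense, eyes
import cv2,numpy as np
from scipy.spatial.transform import Rotation as R
np.set_printoptions(precision=4,suppress=True)
def pose():
    s=sense();T=np.eye(4);T[:3,:3]=R.from_quat(s['ee_rot'],scalar_first=True).as_matrix();T[:3,3]=s['eef_pos'];return s,T
def cast(c,T,uv,z):
    uv=np.atleast_2d(uv).astype(float)
    d=np.c_[(uv[:,0]-c['cx'])/c['fx'],(uv[:,1]-c['cy'])/c['fy'],np.ones(len(uv))]@T[:3,:3].T
    return T[:3,3]+d*((z-T[2,3])/d[:,2])[:,None]
def comps(m,amin=15):
    n,l,st,ce=cv2.connectedComponentsWithStats(m.astype(np.uint8));return [(ce[i],st[i]) for i in range(1,n) if st[i][4]>=amin]
E
python3 - <<'E'
from h import *
im=cv2.imread("pics/top0.png");c=eyes.calibration("top");T=np.array(c['cam_to_world'])
hsv=cv2.cvtColor(im,cv2.COLOR_BGR2HSV)
def box(m,x0,x1,y0,y1):
    k=np.zeros(m.shape,bool);k[y0:y1,x0:x1]=m[y0:y1,x0:x1];return k
sat=hsv[...,1]>140;H=hsv[...,0]
for nm,m in(("blue",box(sat&(H>100)&(H<130),140,200,135,215)),("yel",box(sat&(H>20)&(H<38),205,270,160,240))):
    for z in (60,):
        P=[(ce,st[4],cast(c,T,ce,z)[0]) for ce,st in comps(m)]
        print(nm,P)
g=hsv[...,2]
for nm,m in(("caps",box(g<60,335,445,145,185)),):
    for ce,st in comps(m,6): print(nm,ce,st,cast(c,T,ce,155)[0])
# pad: light grey vs black band
for nm,(x0,x1,y0,y1) in(("bl",(150,190,150,205)),("ye",(215,260,175,225))):
    print(nm);print(g[y0:y1:2,x0:x1:2])
E
cat > /dev/null; python3 -c "
import cv2;im=cv2.imread('pics/top0.png')
a=cv2.resize(im[140:215,145:265],None,fx=6,fy=6,interpolation=2);cv2.imwrite('pics/crop1.png',a)"
```

```text
blue [(array([173.408 , 150.7011]), np.int32(174), array([626.9255, 322.1184,  60.    ])), (array([167.301, 199.835]), np.int32(206), array([481.673, 340.12 ,  60.   ]))]
yel [(array([245.7665, 174.7365]), np.int32(167), array([551.9869, 109.6025,  60.    ])), (array([227.3448, 221.9885]), np.int32(174), array([413.8544, 165.4987,  60.    ]))]
caps [409.5    151.1667] [407 151   6   2   6] [ 597.9539 -345.391   155.    ]
caps [433.6923 155.2692] [431 152   5   8  26] [ 585.458  -412.2101  155.    ]
caps [390.3333 154.8333] [388 154   5   2   6] [ 588.5007 -291.6208  155.    ]
caps [413.9474 163.5789] [410 162  11   4  19] [ 563.0972 -356.0935  155.    ]
caps [341.9342 171.2368] [336 165  11  13  76] [ 544.9347 -155.8824  155.    ]
bl
[[147 140 143 148 141 130   3   8  10   9   8  20  35 203 164  70  52  80
  156 153]
 [142 142 149 145 148   9  17  16  15  17  23  87 116 212 163  56  42  82
  154 151]
 [143 142 137 144 143   9  13  16  14  14  32  78  99 192 153  49  42 158
  149 151]
 [144 140 139 149 116  75  65  45  33  21  18  33  52  58  73  42  45 160
  151 146]
 [144 143 143 13
[... 3753 characters left out ...]
146 143 149 151 143]
 [149 150 156 120  12  18  17  16  17  10  72  83  77  86 150 146 150 150
  146 142 146 143 144]
 [147 147 133 101  15  18  21  21  19  20  47  66  75 150 147 150 144 151
  144 148 146 144 150]
 [148 150 183 214  23  13  17  20  20  21  27  15  67 153 142 144 148 145
  143 145 149 144 146]
 [150 143 211 219  16  17  16  12  14  45  20  23  26 151 148 141 147 147
  141 139 146 147 144]
 [150 126 210 216  10  16  17  15  15 173 213 100  77 154 149 147 143 149
  144 150 149 140 147]
 [152 139 211 215 187 144  15  13  16 229 209 197 118 150 154 150 150 147
  145 146 153 146 147]
 [150 120 165 191 210 213 225 190 105 223 209 159 152 150 143 146 148 143
  150 138 143 144 142]]
```

View pics/crop1.png

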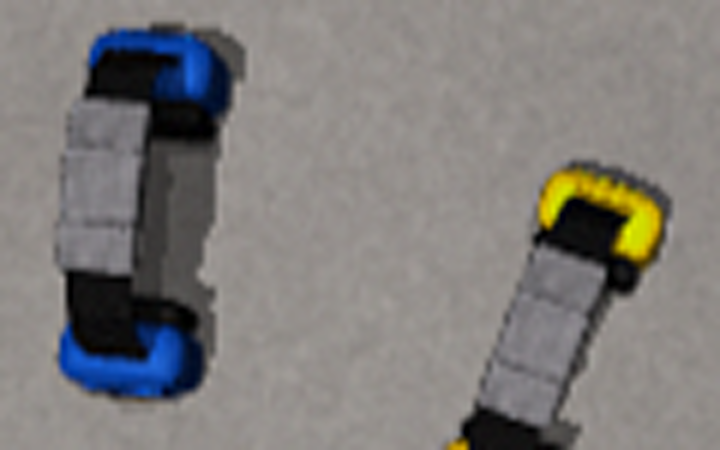

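The crop shows the pad's level part between its two creases. Its centre is at about (162.0,171.3) for blue and (236.0,196.7) for yellow. I'll cast both at z=150 and plan the approach.

```bash
python3 - <<'E'
from h import *
c=eyes.calibration("top");T=np.array(c['cam_to_world'])
P=cast(c,T,[[162,171.3],[236,196.7]],150);print(P)
m=lambda o:np.array([[145+x/6,140+y/6] for x,y in o])
print(cast(c,T,m([[70,148],[143,150],[60,226],[135,228]]),150))
E=cast(c,T,[[341.9,171.2],[433.7,155.3]],155);print(E,np.linalg.norm(E[0]-E[1]))
s,W=pose();a=np.deg2rad(-7.1)
X=np.array([np.cos(a),np.sin(a)]);Y=np.array([np.sin(a),-np.cos(a)])
d=P[0,:2]-W[:2,3];print("shift",d@X,d@Y)
E
python3 -m jog '[[0,0,-0.02,0,0,0.137,0.085],[0,0,-0.02,0,0,0.137,0.085],[0,0,-0.02,0,0,0.138,0.085]]'
```

```text
[[553.2486 337.7286 150.    ]
 [480.0246 136.1286 150.    ]]
[[571.827  352.3142 150.    ]
 [570.3876 319.0668 150.    ]
 [535.9848 356.7877 150.    ]
 [534.5193 322.7203 150.    ]]
[[ 545.0382 -155.7915  155.    ]
 [ 585.3716 -412.2271  155.    ]] 259.5881011324229
shift 296.7466204723321 -884.2377269696526
time_s: 0.4
eef_pos: [149.5, -503.1, 302.7]
ee_rot: [-0.0, 0.998, -0.064, -0.0]
force: [0.6, -0.5, -0.5]
grip_width: 0.992
grip_force: 0.0
```

```bash
r='x'; 
python3 -m jog '[[0.015,-0.044,0,0,0,0,0.085],[0.015,-0.044,0,0,0,0,0.085],[0.015,-0.044,0,0,0,0,0.085],[0.015,-0.044,0,0,0,0,0.085],[0.015,-0.044,0,0,0,0,0.085]]' | sed -n 2p
python3 -m jog '[[0.015,-0.044,0,0,0,0,0.085],[0.015,-0.044,0,0,0,0,0.085],[0.015,-0.044,0,0,0,0,0.085],[0.015,-0.044,0,0,0,0,0.085],[0.015,-0.044,0,0,0,0,0.085]]' | sed -n 2p
python3 -m jog '[[0.015,-0.044,0,0,0,0,0.085],[0.015,-0.044,0,0,0,0,0.085],[0.015,-0.044,0,0,0,0,0.085],[0.015,-0.044,0,0,0,0,0.085],[0.015,-0.044,0,0,0,0,0.085]]' | sed -n 2p
python3 -m jog '[[0.015,-0.044,0,0,0,0,0.085],[0.015,-0.044,0,0,0,0,0.085],[0.015,-0.044,0,0,0,0,0.085],[0.015,-0.044,0,0,0,0,0.085],[0,0,0,0,0,0,0.085]]'
python3 - <<'E'
from h import *
s,W=pose();d=np.array([553.2,337.7,0])-W[:3,3];print(W,d@W[:3,:2],s['time_s'])
E
```

```text
eef_pos: [251.3, -292.3, 302.1]
eef_pos: [352.7, -83.1, 302.3]
eef_pos: [454.2, 126.2, 302.1]
time_s: 2.4
eef_pos: [535.7, 295.2, 299.5]
ee_rot: [0.0, 0.998, -0.06, -0.002]
force: [0.2, -0.9, -0.7]
grip_width: 0.992
grip_force: 0.0
[[  0.9929  -0.1191  -0.0032 535.7342]
 [ -0.1191  -0.9929  -0.0001 295.2046]
 [ -0.0031   0.0005  -1.     299.5292]
 [  0.       0.       0.       1.    ]] [ 13.2208 -44.4224] 2.4
```

```bash
python3 -m jog '[[0.013,-0.044,0,0,0,0,0.085],[0,0,0,0,0,0,0.085],[0,0,0,0,0,0,0.085],[0,0,0,0,0,0,0.085]]'
python3 - <<'E'
from h import *
import json
s,W=pose();im=eyes.capture("wrist");cv2.imwrite("pics/w1.png",im[:,:,::-1])
np.save("w1.npy",W);print(W)
E
```

```text
time_s: 2.8
eef_pos: [553.2, 332.6, 302.7]
ee_rot: [0.0, 0.998, -0.062, 0.0]
force: [0.4, 0.4, -0.0]
grip_width: 0.999
grip_force: 0.0
[[  0.9923  -0.1236   0.0003 553.2479]
 [ -0.1236  -0.9923  -0.0001 332.5749]
 [  0.0003   0.0001  -1.     302.7175]
 [  0.       0.       0.       1.    ]]
```

View pics/w1.png

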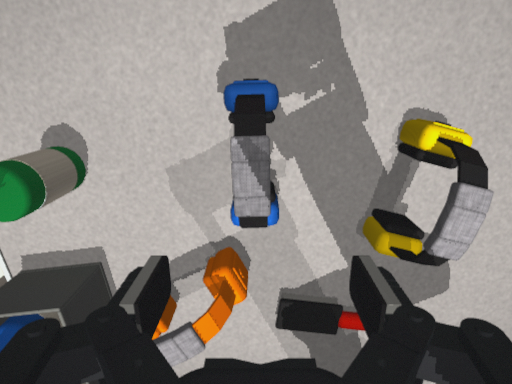

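The wrist view shows the blue pad at columns 232–270, rows about 137–213, with the headband axis nearly vertical in the image. So the yaw is close.

```bash
python3 - <<'E'
from h import *
im=cv2.imread("pics/w1.png");c=eyes.calibration("wrist");W=np.load("w1.npy");T=W@np.array(c['mount'])
b=cast(c,T,[[251,172],[232,172],[270,172],[232,150],[232,190],[270,150],[270,190]],150);print(b)
hsv=cv2.cvtColor(im,cv2.COLOR_BGR2HSV);m=(hsv[...,1]>140)&(abs(hsv[...,0].astype(int)-115)<15);m[:,:200]=0;m[250:]=0;m[:,320:]=0
for ce,st in comps(m,30):print(ce,st,cast(c,T,[[st[0],ce[1]],[st[0]+st[2],ce[1]]],60))
cv2.imwrite("pics/w1c.png",cv2.resize(im[70:235,200:300],None,fx=3.6,fy=3.6,interpolation=2))
Ti=np.linalg.inv(T)
for a in [(553.2,337.7,150),(553.2+17.9,337.7-2.2,150),(553.2-17.9,337.7+2.2,150)]:
    p=Ti@np.r_[a,1];print(p[0]/p[2]*c['fx']+c['cx'],p[1]/p[2]*c['fy']+c['cy'])
E
```

```text
[[562.1591 340.0371 150.    ]
 [564.3253 357.4954 150.    ]
 [559.993  322.5791 150.    ]
 [584.6349 354.3949 150.    ]
 [547.0037 360.1398 150.    ]
 [580.399  320.2599 150.    ]
 [542.589  324.5571 150.    ]]
[251.5268  92.7011] [ 224   80   54   33 1044] [[634.1051 363.525   60.    ]
 [626.6154 303.1853  60.    ]]
[273.2642 213.2075] [267 196  12  30 212] [[482.9271 332.4258  60.    ]
 [481.0459 317.2609  60.    ]]
[234.5169 217.1011] [231 205   9  21  89] [[483.2658 378.737   60.    ]
 [481.8488 367.3145  60.    ]]
254.74386204990398 180.92633581305347
254.62054964399078 162.01990787675908
254.86246517962383 199.11073103640865
```

View pics/w1c.png

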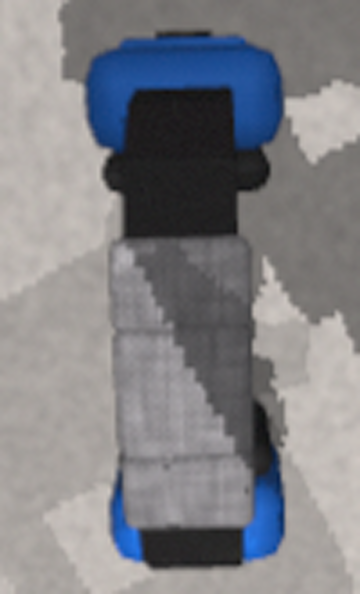

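The creases at rows 162 and 197 match the top-view estimate, and the pad centre comes out at about (554,340). I'll correct sideways, lower to the pad and close the fingers.

```bash
python3 -m jog '[[0,-0.0075,0.04,0,0,0,0.085],[0,0,0.04,0,0,0,0.085],[0,0,0.035,0,0,0,0.085],[0,0,0.02,0,0,0,0.085],[0,0,0.010,0,0,0,0.085]]'
python3 -m jog '[[0,0,0.010,0,0,0,0.085],[0,0,0,0,0,0,0.085],[0,0,0,0,0,0,0.085]]'
python3 - <<'E'
from h import *
print(np.mean([ (eyes.capture("wrist") is None) or sense()['eef_pos'] for _ in range(4)],0))
im=eyes.capture("scene");cv2.imwrite("pics/s1.png",cv2.resize(im[120:300,240:480,::-1],None,fx=3,fy=3))
E
```

```text
time_s: 3.35
eef_pos: [553.7, 339.8, 156.0]
ee_rot: [0.001, 0.998, -0.062, -0.001]
force: [-0.3, 0.7, 0.7]
grip_width: 0.998
grip_force: 0.0
time_s: 3.65
eef_pos: [554.7, 340.9, 148.4]
ee_rot: [-0.0, 0.998, -0.062, 0.001]
force: [-0.0, -0.0, 0.7]
grip_width: 1.001
grip_force: 0.0
[554.6813 340.9962 148.3746]
```

View pics/s1.png

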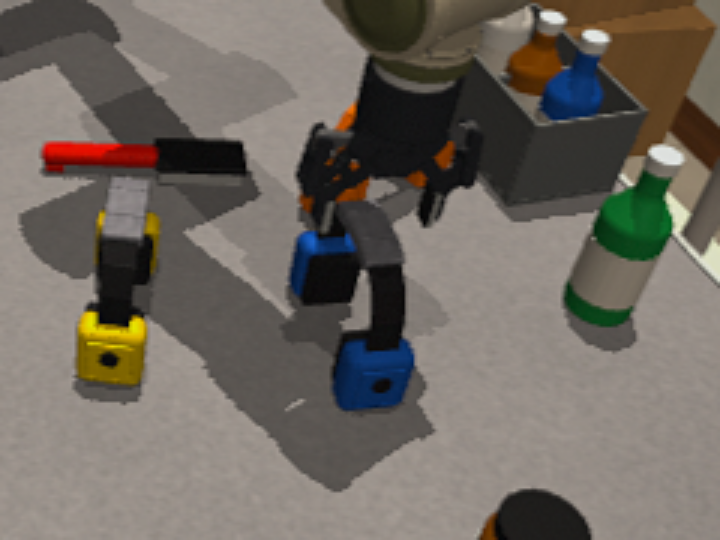

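The fingers straddle the blue pad without touching anything else. I'll go 1.5 mm lower and close.

```bash
python3 -m jog '[[0,0,0.0015,0,0,0,0.05],[0,0,0,0,0,0,0.02],[0,0,0,0,0,0,0.02],[0,0,0,0,0,0,0.02],[0,0,0,0,0,0,0.02]]' 45
python3 -m jog '[[0,0,0,0,0,0,0.02],[0,0,0,0,0,0,0.02],[0,0,0,0,0,0,0.02],[0,0,0,0,0,0,0.02]]'
python3 -m jog '[[0,0,-0.005,0,0,0,0.02],[0,0,-0.02,0,0,0,0.02],[0,0,-0.03,0,0,0,0.02],[0,0,-0.04,0,0,0,0.02],[0,0,-0.04,0,0,0,0.02]]'
```

```text
time_s: 4.4
eef_pos: [554.5, 341.0, 146.1]
ee_rot: [-0.0, 0.998, -0.062, 0.0]
force: [0.9, 0.5, 1.7]
grip_width: 0.409
grip_force: 46.5
time_s: 4.8
eef_pos: [554.5, 341.0, 146.1]
ee_rot: [-0.0, 0.998, -0.062, 0.0]
force: [1.0, 0.6, 3.6]
grip_width: 0.41
grip_force: 46.6
time_s: 5.3
eef_pos: [553.7, 340.6, 281.5]
ee_rot: [0.001, 0.998, -0.062, -0.001]
force: [1.3, -0.0, -1.8]
grip_width: 0.406
grip_force: 46.0
```

The grip holds at about 35 mm and the pair has been lifted. Next I raise it, turn it to the bar's direction and fly to a viewing spot beside the rail.

```bash
python3 -m jog '[[0,0,-0.04,0,0,0,0.02],[0,0,-0.04,0,0,-0.093,0.02],[0,0,-0.03,0,0,-0.093,0.02],[0,0,-0.01,0,0,-0.093,0.02],[0,0,0,0,0,0,0.02]]' | tail -6
python3 -m jog '[[-0.006,0.020,0,0,0,0,0.02],[-0.0105,0.0365,0,0,0,0,0.02],[-0.0105,0.0365,0,0,0,0,0.02],[-0.0105,0.0365,0,0,0,0,0.02],[-0.0105,0.0365,0,0,0,0,0.02]]'|sed -n 2p
python3 -m jog '[[-0.0105,0.0365,0,0,0,0,0.02],[-0.0105,0.0365,0,0,0,0,0.02],[-0.0105,0.0365,0,0,0,0,0.02],[-0.0105,0.0365,0,0,0,0,0.02],[-0.0105,0.0365,0,0,0,0,0.02]]'|sed -n 2p
python3 -m jog '[[-0.0105,0.0365,0,0,0,0,0.02],[-0.0105,0.035,0,0,0,0,0.02],[-0.006,0.017,0,0,0,0,0.02],[0,0,0,0,0,0,0.02],[0,0,0,0,0,0,0.02]]'
python3 -m jog '[[0,0,0,0,0,0,0.02],[0,0,0,0,0,0,0.02],[0,0,0,0,0,0,0.02]]'
python3 - <<'E'
from h import *
s,W=pose();im=eyes.capture("wrist");cv2.imwrite("pics/w2.png",im[:,:,::-1])
np.save("w2.npy",W);print(W)
E
```

```text
time_s: 5.8
eef_pos: [554.3, 340.9, 401.8]
ee_rot: [-0.0, 0.997, 0.078, 0.001]
force: [-0.2, 0.4, -1.6]
grip_width: 0.41
grip_force: 46.1
eef_pos: [531.7, 168.0, 399.1]
eef_pos: [508.2, -20.3, 399.3]
time_s: 7.3
eef_pos: [495.9, -110.3, 399.8]
ee_rot: [-0.001, 0.997, 0.077, -0.001]
force: [1.2, 0.3, -2.1]
grip_width: 0.409
grip_force: 46.1
time_s: 7.6
eef_pos: [496.3, -109.9, 400.7]
ee_rot: [-0.0, 0.997, 0.078, -0.0]
force: [-0.3, 0.2, -2.0]
grip_width: 0.407
grip_force: 46.1
[[   0.9878    0.1559   -0.0001  496.2547]
 [   0.1559   -0.9878    0.0001 -109.9306]
 [  -0.       -0.0001   -1.      400.7445]
 [   0.        0.        0.        1.    ]]
```

View pics/w2.png

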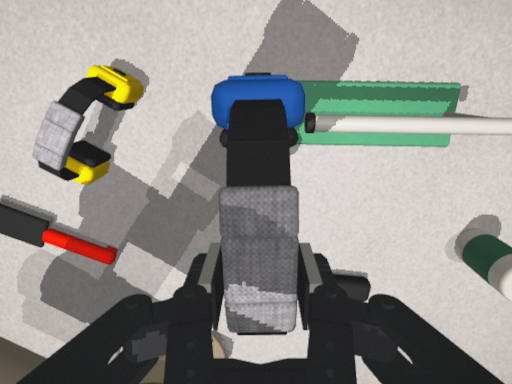

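The wrist view shows the near cap at cols 304–316, row 123. The bar runs almost horizontally out of the picture to the right, and the base's right corners are at about (460,84) and (448,146). Headset and bar are about parallel as wanted.

```bash
python3 - <<'E'
from h import *
im=cv2.imread("pics/w2.png");c=eyes.calibration("wrist");W=np.load("w2.npy");T=W@np.array(c['mount'])
hsv=cv2.cvtColor(im,cv2.COLOR_BGR2HSV)
rows=[]
for u in range(325,510,8):
    k=np.where((hsv[100:150,u,1]<60))[0]+100   # not green
    k=k[(k>108)&(k<142)]; 
    if u<440: rows.append((u,k.min(),k.max()))
rows=np.array(rows);print(rows[::4])
mid=np.c_[rows[:,0],(rows[:,1]+rows[:,2])/2]
B=cast(c,T,mid,155);p=np.polyfit(B[:,1],B[:,0],1);print("bar slope yaw deg",np.rad2deg(-np.arctan(p[0])),"x at y=-284",np.polyval(p,-284))
print("cap",cast(c,T,[[304,123],[316,123],[310,113],[310,132]],155))
print("base",cast(c,T,[[461,84],[449,146]],12))
# base far/right corners -> centre: 130 back along y, 50 across
x=np.array([-np.sin(-np.arctan(p[0])),np.cos(-np.arctan(p[0]))]);e=cast(c,T,[[455,115]],12)[0,:2];print("mid from base",e+130*x)
cap=cast(c,T,[[304,123]],155)[0,:2];print("mid from cap, outer end at ~132:",cap-x*130)
E
```

```text
[[325 115 131]
 [357 115 132]
 [389 116 132]
 [421 116 133]]
bar slope yaw deg 7.991118713992178 x at y=-284 565.2353753697876
cap [[ 546.4305 -153.9631  155.    ]
 [ 548.6235 -167.8185  155.    ]
 [ 558.6562 -158.5462  155.    ]
 [ 537.3205 -163.041   155.    ]]
base [[ 630.8892 -404.385    12.    ]
 [ 535.4369 -419.326    12.    ]]
mid from base [ 566.5448 -282.8902]
mid from cap, outer end at ~132: [ 564.503  -282.7007]
```

```bash
python3 - <<'E'
from h import *
c=eyes.calibration("wrist");W=np.load("w2.npy");T=W@np.array(c['mount'])
P=cast(c,T,[[260,237],[260,303]],404.6);print((P-W[:3,3])@W[:3,:3])
E
python3 -m jog '[[0.006,0.025,0,0,0,0,0.02],[0.008,0.035,0,0,0,0,0.02],[0.009,0.04,0,0,0,0,0.02],[0.009,0.04,0,0,0,0,0.02],[0.006,0.028,0,0,0,0,0.02]]'|sed -n 2p
python3 -m jog '[[0.003,0.014,0,0,0,0,0.02],[0,0,0.02,0,0,0,0.02],[0,0,0.04,0,0,0,0.02],[0,0,0.04,0,0,0,0.02],[0,0,0.03,0,0,0,0.02]]'
python3 -m jog '[[0,0,0.02,0,0,0,0.02],[0,0,0,0,0,0,0.02],[0,0,0,0,0,0,0.02],[0,0,0,0,0,0,0.02]]'
python3 - <<'E'
from h import *
im=eyes.capture("scene");cv2.imwrite("pics/s2.png",cv2.resize(im[120:340,0:280,::-1],None,fx=2.6,fy=2.6))
E
```

```text
[[ 19.1289  -0.2353  -3.8563]
 [-16.054   -0.2126  -3.8548]]
eef_pos: [560.3, -272.7, 400.0]
time_s: 8.65
eef_pos: [564.5, -283.4, 268.0]
ee_rot: [-0.001, 0.997, 0.078, -0.001]
force: [-0.5, -0.3, -1.8]
grip_width: 0.411
grip_force: 46.2
time_s: 9.05
eef_pos: [565.4, -284.3, 252.5]
ee_rot: [0.001, 0.997, 0.078, 0.001]
force: [-0.7, -0.2, -2.2]
grip_width: 0.404
grip_force: 46.2
```

View pics/s2.png

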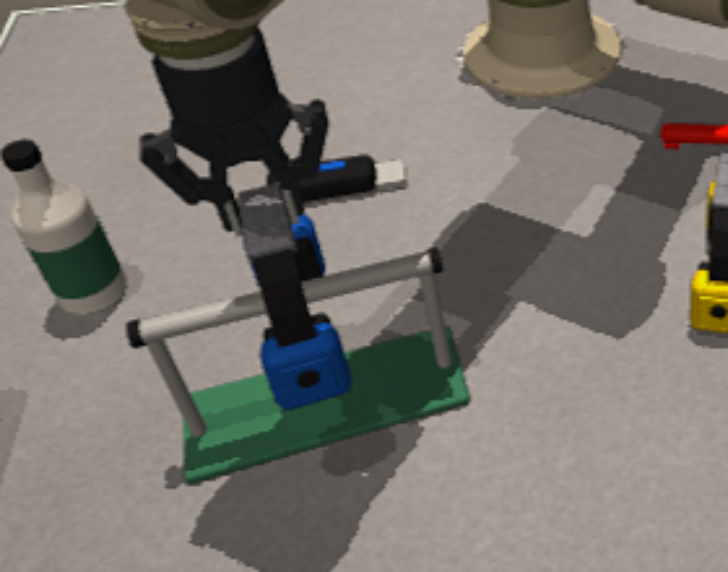

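The bar passes between the two cups under the pad, and the pair hangs near the bar's middle and square to it. I'll lower to about 3 mm above contact, then go slowly.

```bash
python3 -m jog '[[-0.001,0,0.02,0,0,0,0.02],[0,0,0.025,0,0,0,0.02],[0,0,0.015,0,0,0,0.02],[0,0,0.01,0,0,0,0.02],[0,0,0,0,0,0,0.02]]'
python3 -m jog '[[0,0,0.002,0,0,0,0.02],[0,0,0.001,0,0,0,0.02],[0,0,0,0,0,0,0.02],[0,0,0,0,0,0,0.02]]'
```

```text
time_s: 9.6
eef_pos: [563.8, -284.1, 180.3]
ee_rot: [-0.0, 0.997, 0.078, -0.0]
force: [0.0, 0.7, -1.6]
grip_width: 0.408
grip_force: 46.2
time_s: 10.0
eef_pos: [564.1, -284.3, 178.3]
ee_rot: [0.0, 0.997, 0.078, 0.0]
force: [-0.3, 0.5, -1.6]
grip_width: 0.408
grip_force: 46.2
```

```bash
for i in 1; do python3 -m jog '[[0,0,0.001,0,0,0,0.02],[0,0,0,0,0,0,0.02],[0,0,0,0,0,0,0.02]]'|sed -n '2p;4p'
python3 -m jog '[[0,0,0.0005,0,0,0,0.02],[0,0,0,0,0,0,0.02],[0,0,0,0,0,0,0.02]]'|sed -n '2p;4p'; done
```

```text
eef_pos: [564.0, -284.3, 177.1]
force: [-0.4, -0.2, -0.4]
eef_pos: [564.1, -284.3, 177.0]
force: [-1.5, 0.8, 5.6]
```

Contact came at 177 mm, the height predicted for the pad on the bar. I'll open and retreat straight up.

```bash
python3 -m jog '[[0,0,0,0,0,0,0.036],[0,0,0,0,0,0,0.04],[0,0,0,0,0,0,0.045],[0,0,0,0,0,0,0.055],[0,0,0,0,0,0,0.07]]'
python3 -m jog '[[0,0,0,0,0,0,0.07],[0,0,0,0,0,0,0.07],[0,0,-0.005,0,0,0,0.07],[0,0,-0.02,0,0,0,0.07],[0,0,-0.03,0,0,0,0.07]]'
python3 -m jog '[[0,0,-0.04,0,0,0,0.07],[0,0,-0.04,0,0,0,0.07],[0,0,-0.04,0,0,0,0.07],[0,0,0,0,0,0,0.07],[0,0,0,0,0,0,0.07]]'
python3 - <<'E'
from h import *
im=eyes.capture("wrist")[:,:,::-1];s=eyes.capture("scene")[:,:,::-1]
cv2.imwrite("pics/end.png",cv2.resize(np.hstack([im,s]),(800,300)))
t=eyes.capture("top")[:,:,::-1];o=cv2.imread("pics/top0.png")
print("yellow diff",np.abs(t[160:240,205:270].astype(int)-o[160:240,205:270]).mean())
E
```

```text
time_s: 11.1
eef_pos: [563.9, -284.1, 176.0]
ee_rot: [-0.0, 0.997, 0.078, -0.0]
force: [-0.4, -0.1, 0.3]
grip_width: 0.795
grip_force: 0.0
time_s: 11.6
eef_pos: [563.4, -283.9, 230.8]
ee_rot: [-0.001, 0.997, 0.078, -0.001]
force: [0.2, -1.0, 0.4]
grip_width: 0.818
grip_force: 0.0
time_s: 12.1
eef_pos: [563.9, -284.2, 351.9]
ee_rot: [0.0, 0.997, 0.078, 0.001]
force: [-0.1, 0.1, -1.0]
grip_width: 0.822
grip_force: 0.0
yellow diff 11.351282051282052
```

View pics/end.png

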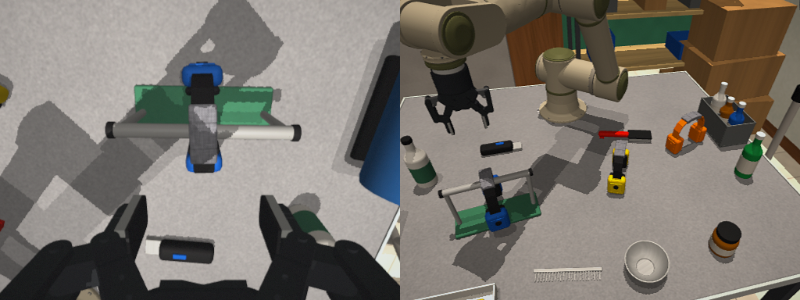

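The blue pair hangs at the middle of the bar, square to it, with a cup on each side. The yellow pair stands where it was and the gripper is clear. I'll let it settle briefly, then hand in.

```bash
for i in 1 2 3; do python3 -m jog '[[0,0,0,0,0,0,0.07],[0,0,0,0,0,0,0.07],[0,0,0,0,0,0,0.07],[0,0,0,0,0,0,0.07],[0,0,0,0,0,0,0.07]]' >/dev/null; done
python3 - <<'E'
from h import *
from rig import finish_job
a=eyes.capture("wrist").astype(int);[eyes.capture("top") for _ in range(4)];b=eyes.capture("wrist").astype(int)
print("motion",np.abs(a-b)[70:240,200:330].mean())
print(finish_job())
E
```

```text
motion 0.9058823529411765
the job is handed in; nothing more can be done
None
```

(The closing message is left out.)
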